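# Square up the desk light's filter plates and click its cap home

### The arm

A 6-joint arm with a two-finger parallel gripper is mounted at the origin on the work surface. World frame = base frame: x ahead of the robot, y to its left, z up, the work surface at z = 0. Lengths are in m, angles in rad, forces in N, time in s.
With the tool pointing down it reaches from about 0.425 to 0.925 m from the base axis. Payload 12.5 kg.
Tool frame: the origin (TCP) lies between the finger pads; the fingertips stand 25 mm ahead of it and the grasp point (between the pads) lies 6 mm ahead of it (tips_ahead is the z of the fingertips in the tool frame, in m); z points along the fingers, y is the line along which they close (so a half turn about z gives the same grasp; the last joint's range is limited). The gripper opens to 85 mm and grips with 20 to 120 N. Pads are 22 mm wide; open, the fingers measure 114 mm over their backs; the gripper's body (76 mm by 85 mm) begins 54 mm behind the grasp point. The pads swing forward as they close: fully open they stand 13 mm farther back than shut.
Start: joints at [-1.235, 0.491, 1.559, -0, 1.092, -0.106], TCP at [0.267, -0.565, 0.256] pointing down, gripper open.
Joint ranges: [-3.1, 3.1], [-0.84, 2.19], [0.05, 2.79], [-1.13, 4.28], [0.06, 2.93], [-2.69, 2.69]. Speed limits (rad/s): [2.22, 2.22, 2.79, 3.14, 3.14, 3.14].

### API

Orientations are given as a 3x3 rotation matrix whose columns are the frame's x, y, z axes.
In Python, from cell import * gives the robot as it stands.
- The arm moves only by the tool step_arm, never from a script. Its argument "rows" is a list that holds one entry, the list of rows, each a list of 7 numbers: the finger opening in cm, from 0 to 8.54, then the shift along the tool's x, y, z in cm, then the turn, a rotation vector about the tool's x, y, z in degrees. A call has 1 to 8 rows; each row shifts and turns the commanded pose from where the row before left it, along the tool's axes as they then stand; what a row does not reach is not made up. A row lasts 1/10 s, in which the tool goes at most 50 mm and 8.59 degrees, less where a joint would pass 70% of its speed; a pose out of reach is approached as far as the arm can. A call with a gripper value outside its range is refused whole. The fingers move at their own pace and stop on an object; "force" is the grip in N (left out, the last holds). Time passes only in rows, so rows that do not move let the fingers close. It gives the time, the measured TCP pose, the force, the opening and the grip force at its end, in the units of the state.
- state(): the state, without advancing time (a new reading comes with each control period).
- grab_frame(name): name is "scene" or "top" or "wrist"; returns (picture, depth): 420x560x3 uint8, red, green, blue; 420x560 float32, m along the optical axis (not along the pixel's ray), 0 where there is no reading.
- get_calibration(name): a dict with "fx", "fy", "cx", "cy" (pixels), "R" (3x3) and "t" (3): a world point X has camera coordinates R X + t; the wrist camera has in their place "tool_from_camera" (4x4, takes a point from camera to tool coordinates, whose origin is the TCP and whose axes are the flange's). Camera axes: x right, y down, z forward; pixel columns grow to the right and rows downward; lengths in m; the calibration is good to about 2 mm. A picture is of the moment at which its call begins: read the wrist's pose just before it. get_calibration takes no time and is no camera call.
- sign_off(): hands the job in; it is judged then, once.
The state is a dict: "t": time; "joints": joint angles; "joint_vel": joint speeds; "tau": joint torques, N m; "eef_pos": TCP position; "tcp_rot": TCP orientation; "ft_force": force on the tool from outside, world axes, zero at the start; "torque": the same for the moment, N m; "gripper_width": opening from 0.0 (shut) to 1.0 (fully open); "gripper_force": force on a finger pad.
Only numpy, scipy, OpenCV 4.12 (cv2) and the standard library are available. Lean on these libraries where they do the work, as an engineer would, in place of code of your own. Each camera call takes 0.05 s, during which the arm holds its last target. There are 200 camera calls.

### The job

Tap the front edges of the three coloured filter plates on the desk light until the whole stack is home against the fence and the edges are flush, then put the orange snap cap over the stud and press it straight down until it clicks. Keep pressing after the click so that the sprung seat under the cap is squeezed at least half way down, and finish like that, with the fingers still pressing down on the cap. Leave the other things on the desk where they are.

Things in the scene. Friction and masses are not known exactly. Their poses are not given: they have to be found in the camera images.
- light: Desk light, fixed to the desk. Origin: on the desk under the stud; z up. Its -x side (front) faces the robot within 0.4 rad. Aluminium base with white top: z 0 to 30 mm, x -40 to +55, y -60 to +60 mm. Black fence at the rear, inner face at x = +45 mm; black side rails, inner faces at y = +-46.5 mm; all up to z = 48 mm. The plates lie on the base between the rails and slide only along x.
- stack_front (a point): Where the middle of the plates' front edges must come: x = -45 mm, z = 37.5 mm in the light's frame, axes as the light's. The stack (z 30 to 45 mm) overhangs the base's front by 5 mm even when home, so fingertips reaching down to z about 20 mm in front of the base meet all three edges when moved towards +x.
- stud_head (a point): Centre of the steel stud's head, on the light's z axis 61 mm up: four sprung bulges of 8 mm radius, 23 mm across in all, top at z = 69 mm. The cap's lip snaps over them.
- stud_seat (a point): Point on the stud's axis at the top of the free sprung seat, z = 50 mm in the light's frame, axes as the light's. The clipped cap's origin is here. The cap's lip meets the bulges when its origin is about 16 mm higher; the push grows to about 10 N at 13 mm, drops to nothing by 9 mm as the lip snaps over, the head then pulls the cap down itself; at 0 mm the seat's spring is felt.
- seat (a joint): The sprung seat, a dark steel disc 27 mm wide around the stud: metres pressed down. 0 free, 0.004 at its stop; stiffness 3 N per mm, so half way (0.002) needs about 6 N and the stop 12 N; pushing harder does no harm. It springs back if the cap is let go (the cap stays clipped on).
- cap: Orange snap cap, 34 mm high, about 50 g, open end down on the desk. Origin: centre of its underside; z up through the closed top. Flange 48 mm wide and 5 mm high at the bottom, round barrel 36 mm wide from there up to 34 mm, flat top. The hole in the flange is 19 mm wide and 5 mm high (the snapping lip), the room above it is 25 mm wide and reaches to 28 mm. Any yaw fits.
- plate0: Cyan U-shaped rigid light-filter plate, bottom of the stack: 90 x 90 x 5 mm, 45 g. Origin: centre of its underside. Its slot (36 mm wide, 63 mm long) opens to its +x edge and straddles the stud; its plain front edge is at x = -45 mm. Home (touching the fence) its origin is at x = 0 in the light's frame; at the start it sticks out 7 to 18 mm towards the light's -x.
- plate1: Magenta U-shaped rigid light-filter plate, middle of the stack: 90 x 90 x 5 mm, 45 g. Origin: centre of its underside. Its slot (36 mm wide, 63 mm long) opens to its +x edge and straddles the stud; its plain front edge is at x = -45 mm. Home (touching the fence) its origin is at x = 0 in the light's frame; at the start it sticks out 7 to 18 mm towards the light's -x.
- plate2: Violet U-shaped rigid light-filter plate, top of the stack: 90 x 90 x 5 mm, 45 g. Origin: centre of its underside. Its slot (36 mm wide, 63 mm long) opens to its +x edge and straddles the stud; its plain front edge is at x = -45 mm. Home (touching the fence) its origin is at x = 0 in the light's frame; at the start it sticks out 7 to 18 mm towards the light's -x.
- earbuds: White earbud case 60 x 48 x 25 mm, loose; leave alone. Origin under its centre.
- dongle: Black round wireless receiver 52 mm wide, 14 mm high with a cyan disc on top, loose; leave alone. Origin under its centre.
- mouse: Black computer mouse 115 x 62 x 36 mm on a 3 mm mouse pad on the left, loose; leave alone. Origin under its centre.
- mug: Blue mug 82 mm wide, 95 mm high, at the back; leave alone. Origin under its centre.
- can: Green drink can 66 mm wide, 120 mm high, at the back right; leave alone. Origin under its centre.
There are look-alikes about, which are no part of the job. Of the things like the plate2, leave any that is green or yellow; of the rest the larger one is meant.

How it is judged:
By the outcome, as a careful person would: the job done as asked, in the order asked, and still so for the second after the job is handed in, while the arm keeps its last pose, push and grip.
It also fails if it takes over 51 s, if anything falls off the work surface, if the arm or the gripper's body presses on something with over 40 N, if the wrist force passes 120 N, or if a joint passes its speed limit or range.

## Working session

There is one attempt and no reset: what is moved stays moved. The work goes in short steps, Python scripts to look and compute and a tool call to move; the robot and the scene stay as the last step left them, time stands still between calls to the robot, and variables do not carry over. Pictures are saved under pics/ and viewed, at most 10 in all, crops included, and the job is handed in when it is done.

Besides the shell and the picture viewer there is one more tool, called after "Emit:" in YAML: its name, and indented under it one key for each argument. step_arm: Moves the arm, as the interface text tells. Its arguments: {"type":"object","properties":{"rows":{"type":"array"},"force":{"type":"number"}},"required":["rows"]}

```bash
mkdir -p pics; ls; cat > h.py <<'E'
from cell import *
import numpy as np, cv2
def cast(name,u,v,z):
    c=get_calibration(name);R=np.array(c["R"]);t=np.array(c["t"])
    d=R.T@np.array([(u-c["cx"])/c["fx"],(v-c["cy"])/c["fy"],1]);o=-R.T@t
    return o+d*(z-o[2])/d[2]
def cloud(name,D):
    c=get_calibration(name);R=np.array(c["R"]);t=np.array(c["t"])
    v,u=np.mgrid[:420,:560]
    P=np.stack([(u-c["cx"])/c["fx"]*D,(v-c["cy"])/c["fy"]*D,D],-1)
    return (P-t)@R
E
python3 - <<'E'
from h import *
for n in("scene","top"):
    p,d=grab_frame(n);np.savez(f"pics/{n}.npz",p=p,d=d)
    cv2.imwrite(f"pics/{n}0.png",p[:,:,::-1])
    c=get_calibration(n);print(n,c["fx"],-np.array(c["R"]).T@np.array(c["t"]))
print(state())
E
```

```text
pics
scene 421.5055756240195 [ 1.02151619 -0.30844355  0.9386946 ]
top 538.2519459815557 [0.46055068 0.00969914 1.60171966]
{'t': 0.1, 'joints': array([-1.23455134e+00,  4.91484876e-01,  1.55937606e+00,  1.87180849e-05,
        1.09169104e+00, -1.05595396e-01]), 'joint_vel': array([ 0.00172338, -0.00251947, -0.00121645, -0.00012115, -0.00015766,
       -0.00072724]), 'tau': array([ 2.16193293e-03, -6.19443798e+01, -2.62025267e+01, -1.17760283e-04,
        2.92058270e-03, -3.32029981e-05]), 'eef_pos': array([ 0.26722384, -0.56480846,  0.2557994 ]), 'tcp_rot': array([[ 9.03969951e-01,  4.27595882e-01, -3.00842506e-04],
       [ 4.27595971e-01, -9.03969499e-01,  9.11079900e-04],
       [ 1.17621564e-04, -9.52227896e-04, -9.99999540e-01]]), 'ft_force': array([-0.35716795, -0.42239268, -0.36097604]), 'torque': array([-0.00764524,  0.04783647,  0.01482717]), 'gripper_force': 0.0, 'gripper_width': 1.006033907621835}
```

View pics/scene0.png

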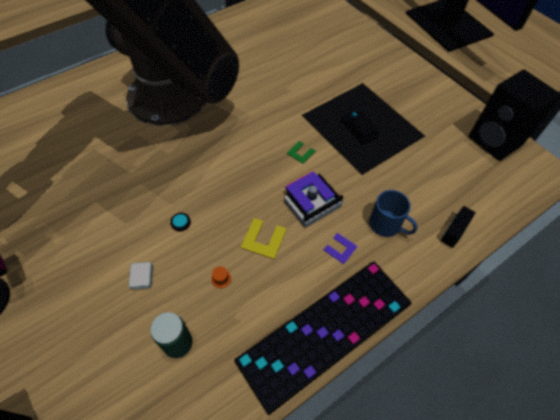

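View pics/top0.png

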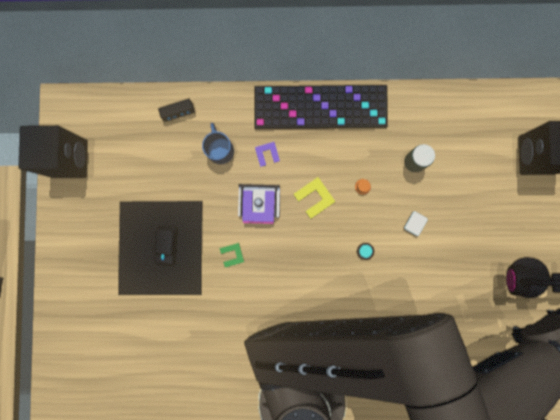

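The top view shows the stack on the light at (259,203) and the orange cap at (363,186). The look-alikes are small violet (267,154), green (232,255) and yellow (314,197). The violet plate on the light is the larger one, so it is the one I want. The cyan dongle at (366,251) could be mistaken for the cyan plate, and the can is at (420,157).

```bash
cat > m.py <<'E'
from h import *
def seg(n):
    f=np.load(f"pics/{n}.npz");p,d=f["p"],f["d"]
    hsv=cv2.cvtColor(p,cv2.COLOR_RGB2HSV);return p,d,hsv
for n in("top","scene"):
    p,d,hsv=seg(n);W=cloud(n,d)
    for nm,lo,hi in(("orange",(5,150,90),(14,255,255)),("violet",(122,110,60),(138,255,255)),("magenta",(150,120,60),(175,255,255)),("cyan",(85,120,80),(98,255,255))):
        m=cv2.inRange(hsv,lo,hi);k,l,s,c=cv2.connectedComponentsWithStats(m)
        for i in range(1,k):
            if s[i,4]<12: continue
            q=W[l==i];z=np.median(q[:,2])
            if z<-.1 or np.median(q[:,0])>.85: continue
            print(n,nm,s[i],c[i].round(1),"med",np.median(q,0).round(4),"cast",cast(n,*c[i],z).round(4),"zr",np.percentile(q[:,2],[5,95]).round(4))
            if s[i,4]>300: print(cv2.minAreaRect(np.argwhere(l==i)[:,::-1].astype(np.float32)))
p,d,_=seg("top");cv2.imwrite("pics/c1.png",cv2.resize(np.hstack([p[165:245,220:300],p[150:230,325:405]]),None,fx=5,fy=5,interpolation=cv2.INTER_CUBIC)[:,:,::-1])
W=cloud("top",d);print((W[178:230:3,234:286:3,2]*1000).round().astype(int))
E
python3 m.py
```

```text
top orange [356 180  14  14 159] [362.5 186.1] med [ 0.6266 -0.1816  0.0339] cast [ 0.6264 -0.1807  0.0339] zr [0.0018 0.0402]
top violet [330 110   7   7  41] [332.6 113.1] med [ 0.8457 -0.0972  0.0258] cast [ 0.8453 -0.0963  0.0258] zr [0.0161 0.033 ]
top violet [297 118   7   7  46] [300.1 121.1] med [8.217e-01 4.000e-04 2.560e-02] cast [8.224e-01 2.000e-04 2.560e-02] zr [0.02   0.0334]
top violet [257 144  21  21 148] [266.5 152.1] med [0.7368 0.1055 0.0047] cast [0.7338 0.1012 0.0047] zr [-0.0029  0.0104]
top violet [243 192  30  29 428] [255.9 207.9] med [0.5604 0.1411 0.046 ] cast [0.5636 0.1299 0.046 ] zr [0.0402 0.0517]
((257.5, 206.0), (28.0, 29.0), 90.0)
top magenta [289 110   8   8  55] [292.4 113.3] med [0.8458 0.0211 0.0258] cast [0.846  0.0229 0.0258] zr [0.0182 0.0316]
top magenta [257 118   7   8  45] [259.9 121.6] med [0.821  0.1198 0.0266] cast [0.8218 0.1196 0.0266] zr [0.0157 0.033 ]
top magenta [507 269   9  22 154] [511.3 279.5] med [ 0.3623 -0.5635  0.131 ] cast [ 0.362  -0.5634  0.131 ] zr [0.1084 0.1513]
top cyan [370 109   8   7  45] [373.1 112.4] med [ 0.8
[... 2547 characters left out ...]
47 50 30  1  1]
 [ 1 -2 38 41 47 50 46 32 21 35 33 47 44 52 46 26 -3 -4]
 [-1  5 53 51 44 48 47 68 68 47 34 49 40 42 48 24  5  4]
 [ 2  0 47 50 44 50 36 67 68 64 32 41 48 49 52 19 -7  0]
 [ 2  2 44 53 46 46 42 48 67 40 33 47 49 49 48 11 -3  1]
 [ 4  0 53 44 46 47 33 37 30 32 47 47 48 52 45  5  4  2]
 [ 0  3 51 44 54 51 31 33 31 32 56 45 47 45 38 -5  3  7]
 [-6  2 51 39 46 48 41 47 36 52 50 49 48 49 33 -8  2  9]
 [ 4 -2  4 48 44 42 51 44 44 45 51 44 34 49 -1  2 -3  0]
 [-3  1  0 45 46 55 48 48 46 41 45 47 50 42  5 -1  1  2]
 [-1  1 -1  1 -1  7 -2 -3 -7 -3 -1 -2  3 -1 -4  2  1  7]
 [-5 -5  2  1  1  1  0 -3  2  4 -2  2 -3  6  5 -2  7 -1]
 [ 1 -1  3  4 -5  6  6  6  0 -1  1  1  0  1 -4  3  0 -7]]
```

View pics/c1.png

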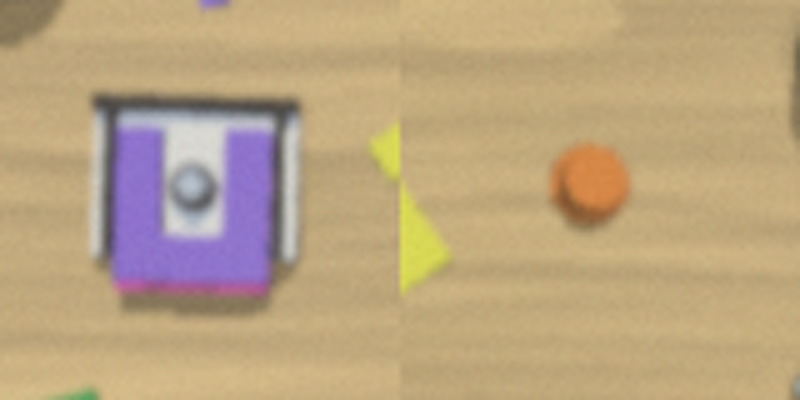

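```bash
cat >> h.py <<'E'
def rv(M): return np.degrees(cv2.Rodrigues(np.array(M))[0].ravel())
def go(pos,yaw=None,R=None):
    "shift (cm, in present tool axes) and turn (deg) still to do; translate first"
    s=state();T=s["tcp_rot"]
    if R is None:
        c,n=np.cos(yaw),np.sin(yaw);R=np.array([[c,n,0],[n,-c,0],[0,0,-1.]])
    print("t",round(s["t"],2),"shift cm",(T.T@(np.array(pos)-s["eef_pos"])*100).round(2),"turn",rv(T.T@R).round(2),"F",s["ft_force"].round(1),"w",round(s["gripper_width"],3))
def wframe():
    s=state();p,d=grab_frame("wrist");c=get_calibration("wrist")
    T=np.eye(4);T[:3,:3]=s["tcp_rot"];T[:3,3]=s["eef_pos"];M=T@np.array(c["tool_from_camera"])
    return p,d,c,M
def wcast(c,M,u,v,z):
    d=M[:3,:3]@np.array([(u-c["cx"])/c["fx"],(v-c["cy"])/c["fy"],1]);o=M[:3,3]
    return o+d*(z-o[2])/d[2]
E
python3 - <<'E'
from h import *
print("stud",cast("top",259,202,.066)); print("green",cast("top",232,255,0),"cap top c",cast("top",363.3,185.5,.034))
print(get_calibration("wrist"))
go([.44,.125,.256],-.025)
E
```

```text
stud [0.57902363 0.11935583 0.066     ]
green [0.42657421 0.2043929  0.        ] cap top c [ 0.62820579 -0.18310272  0.034     ]
{'fx': 293.3471914792874, 'fy': 293.3471914792874, 'cx': 276.86099677734825, 'cy': 211.86945390314722, 'tool_from_camera': array([[-6.91535856e-04, -9.53326118e-01, -3.01941773e-01,
         7.64633777e-02],
       [ 9.99999698e-01, -7.66741923e-04,  1.30553167e-04,
         6.72663024e-04],
       [-3.55971160e-04, -3.01941592e-01,  9.53326360e-01,
        -1.17219883e-01],
       [ 0.00000000e+00,  0.00000000e+00,  0.00000000e+00,
         1.00000000e+00]])}
t 0.1 shift cm [ 4.511e+01 -5.497e+01  4.000e-02] turn [-6.000e-02  1.000e-02  2.675e+01] F [-0.4 -0.4 -0.4] w 1.006
```

Emit:
step_arm:
  rows:
    - [[3, 4, -2.5, 0, 0, 0, 0], [3, 4, -2.5, 0, 0, 0, 0], [3, 4, -2.5, 0, 0, 0, 0], [3, 4, -2.5, 0, 0, 0, 0], [3, 4, -2.5, 0, 0, 0, 0], [3, 4, -2.5, 0, 0, 0, 0], [3, 4, -2.5, 0, 0, 0, 0], [3, 4, -2.5, 0, 0, 0, 0]]
  force: 40

```text
t: 0.9
eef_pos: [0.4717, -0.2456, 0.2562]
tcp_rot: [[0.904, 0.427, -0.0], [0.427, -0.904, 0.0], [-0.0, -0.0, -1.0]]
ft_force: [0.4, -1.2, 0.3]
gripper_width: 0.357
gripper_force: 0.0
```

Emit:
step_arm:
  rows:
    - [[3, 3, -3.5, 0, 0, 0, 0], [3, 2, -4.4, 0, 0, 0, 0], [3, 1.2, -4.6, 0, 0, 0, 0], [3, 1.2, -4.6, 0, 0, 0, 0], [3, 1.2, -4.6, 0, 0, 0, 0], [3, 1.2, -4.6, 0, 0, 0, 0], [3, 1.2, -4.6, 0, 0, 0, 0], [3, 1.2, -4, 0, 0, 0, 0]]

```text
t: 1.7
eef_pos: [0.4311, 0.1222, 0.2563]
tcp_rot: [[0.904, 0.428, -0.0], [0.428, -0.904, -0.0], [-0.0, 0.0, -1.0]]
ft_force: [0.2, 0.1, 0.1]
gripper_width: 0.35
gripper_force: 0.0
```

Emit:
step_arm:
  rows:
    - [[3, 0, 0, 0, 0, 0, 6.7], [3, 0, 0, 0, 0, 0, 6.7], [3, 0, 0, 0, 0, 0, 6.7], [3, 0, 0, 0, 0, 0, 6.7], [3, 0, 0, 0, 0, 0, 0]]

```text
t: 2.2
eef_pos: [0.4319, 0.1203, 0.2561]
tcp_rot: [[1.0, -0.028, -0.0], [-0.028, -1.0, -0.0], [-0.0, 0.0, -1.0]]
ft_force: [0.4, 0.1, -0.6]
gripper_width: 0.352
gripper_force: 0.0
```

```bash
python3 - <<'E'
from h import *
go([.46,.119,.2],-.025)
p,d,c,M=wframe();np.savez("pics/w1.npz",p=p,d=d,M=M);cv2.imwrite("pics/w1.png",p[:,:,::-1])
E
```

```text
t 2.2 shift cm [2.81 0.05 5.61] turn [ 0.01  0.02 -0.14] F [ 0.4  0.1 -0.6] w 0.352
```

View pics/w1.png

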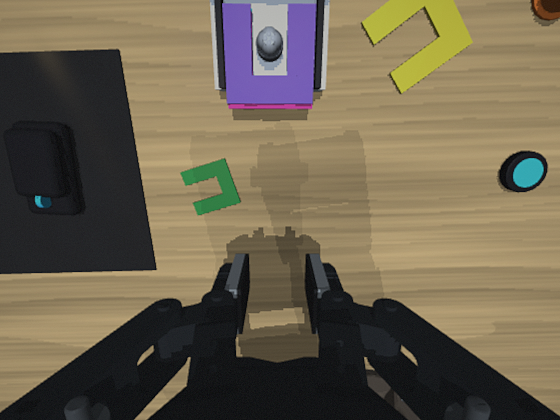

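The stud head is at about (269,40), the violet front edge at row 104 (columns 227–313), and the magenta edge just below it. The green look-alike (212,187) is off to the left of the path.

```bash
python3 - <<'E'
from h import *
f=np.load("pics/w1.npz");p,d,M=f["p"],f["d"],f["M"];c=get_calibration("wrist")
hsv=cv2.cvtColor(p,cv2.COLOR_RGB2HSV)
m=cv2.inRange(hsv,(122,110,60),(138,255,255));m[:,:200]=0;m[:,340:]=0
fe=[];L=[];Rr=[]
for u in range(235,308,8): fe.append((u,np.nonzero(m[:,u])[0].max()+.5))
for v in range(10,100,10):
    x=np.nonzero(m[v])[0];L.append((x.min()-.5,v));Rr.append((x.max()+.5,v))
W=lambda Q,z:np.array([wcast(c,M,*q,z)[:2] for q in Q])
F=W(fe,.045);a=np.polyfit(F[:,1],F[:,0],1);print("front",F.mean(0),"yaw",-np.arctan(a[0]))
for nm,Q in(("L",L),("R",Rr)):
    q=W(Q,.045);b=np.polyfit(q[:,0],q[:,1],1);print(nm,"yaw",np.arctan(b[0]),"y at .55",np.polyval(b,.55))
g=cv2.inRange(hsv,(0,0,0),(180,70,170));g[:18]=0;g[66:]=0;g[:,:252]=0;g[:,287:]=0
k,l,s,ce=cv2.connectedComponentsWithStats(g);print(s[1:],ce[1:])
print("stud guess",wcast(c,M,269.5,40,.063))
D=d[20:62:3,254:286:3]
v,u=np.mgrid[20:62,252:288]
Z=d[20:62,252:288];P=np.stack([(u-c["cx"])/c["fx"]*Z,(v-c["cy"])/c["fy"]*Z,Z],-1)@M[:3,:3].T+M[:3,3]
q=P[P[...,2]>.058];print(len(q),q.mean(0),q.min(0),q.max(0))
E
```

```text
front [0.52435062 0.12281529] yaw -0.028179058212296115
L yaw -0.03284215691553973 y at .55 0.16927418502099265
R yaw -0.020231849771214273 y at .55 0.0786717396058589
[[252  18   2  48  48]
 [255  26  29  40 781]
 [286  30   1  36  36]
 [268  33   3   3   5]
 [266  39   1   1   1]
 [271  39   1   1   1]
 [258  58   1   2   2]] [[252.3125      41.5       ]
 [269.368758    46.78489117]
 [286.          47.5       ]
 [269.4         34.4       ]
 [266.          39.        ]
 [271.          39.        ]
 [258.          58.5       ]]
stud guess [0.57930784 0.12200859 0.063     ]
502 [0.57758348 0.12275723 0.07274569] [0.50876137 0.11205    0.05935526] [0.59067347 0.13394279 0.37328957]
```

Emit:
step_arm:
  rows:
    - [[3, 1.5, -0.2, 4.5, 0, 0, 0], [3, 1.5, -0.2, 4.5, 0, 0, 0], [3, 1.5, -0.2, 4.5, 0, 0, 0], [3, 0, 0, 4.5, 0, 0, 0], [3, 0, 0, 3.5, 0, 0, 0], [3, 0, 0, 0, 0, 0, 0]]

```text
t: 2.85
eef_pos: [0.4755, 0.1247, 0.0377]
tcp_rot: [[1.0, -0.023, -0.007], [-0.023, -1.0, -0.001], [-0.007, 0.001, -1.0]]
ft_force: [0.1, 0.8, 0.4]
gripper_width: 0.35
gripper_force: 0.0
```

```bash
python3 - <<'E'
from h import *
go([.523,.1243,.038],-.027)
p,d,c,M=wframe();cv2.imwrite("pics/w2.png",p[:,:,::-1])
E
```

```text
t 2.85 shift cm [ 4.75 -0.07 -0.07] turn [0.07 0.42 0.22] F [0.1 0.8 0.4] w 0.35
```

View pics/w2.png

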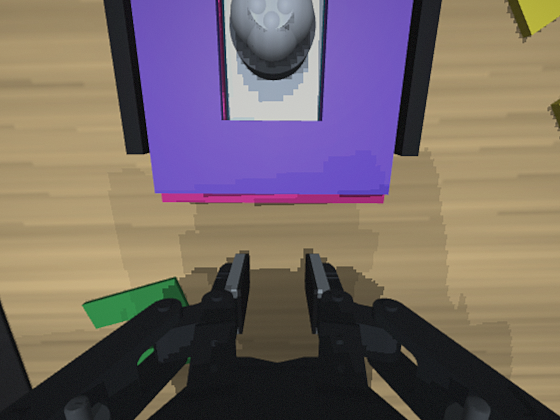

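The fingers sit centred between the rails, clear of the front edges (magenta foremost at row ~200). The green look-alike is clear on the left. Now push.

Emit:
step_arm:
  rows:
    - [[3, 0.8, 0, 0, 0, 0.2, 0], [3, 0.8, 0, 0, 0, 0.2, 0.2], [3, 0.8, -0.1, 0, 0, 0, 0], [3, 0.8, 0, 0, 0, 0, 0], [3, 0.5, 0, 0, 0, 0, 0], [3, 0.5, 0, 0, 0, 0, 0]]

```text
t: 3.5
eef_pos: [0.5196, 0.1249, 0.0417]
tcp_rot: [[1.0, -0.029, 0.007], [-0.029, -1.0, -0.0], [0.007, 0.0, -1.0]]
ft_force: [-0.9, -0.5, 1.6]
gripper_width: 0.351
gripper_force: 0.5
```

Emit:
step_arm:
  rows:
    - [[3, 0.2, 0, 0, 0, 0, 0], [3, 0.2, 0, 0, 0, 0, 0], [3, 0, 0, 0, 0, 0, 0]]

```text
t: 3.8
eef_pos: [0.5234, 0.1248, 0.0414]
tcp_rot: [[1.0, -0.029, 0.007], [-0.029, -1.0, -0.0], [0.007, 0.0, -1.0]]
ft_force: [-0.1, 1.5, 0.2]
gripper_width: 0.351
gripper_force: 0.0
```

Emit:
step_arm:
  rows:
    - [[3, 0.1, 0, 0.2, 0, -0.4, 0], [3, 0.1, 0, 0, 0, 0, 0], [3, 0.1, 0, 0, 0, 0, 0], [3, 0, 0, 0, 0, 0, 0]]

```text
t: 4.2
eef_pos: [0.5244, 0.1247, 0.0392]
tcp_rot: [[1.0, -0.029, -0.004], [-0.029, -1.0, -0.0], [-0.004, 0.001, -1.0]]
ft_force: [-8.5, 1.3, 4.3]
gripper_width: 0.35
gripper_force: 4.4
```

Emit:
step_arm:
  rows:
    - [[3, 0.1, 0, 0, 0, 0, 0], [3, 0.1, 0, 0, 0, 0, 0], [3, 0, 0, 0, 0, 0, 0]]

```text
t: 4.5
eef_pos: [0.5245, 0.1247, 0.0391]
tcp_rot: [[1.0, -0.029, -0.009], [-0.029, -1.0, -0.001], [-0.009, 0.001, -1.0]]
ft_force: [-16.9, 2.1, 10.9]
gripper_width: 0.347
gripper_force: 9.0
```

```bash
python3 - <<'E'
from h import *
go([.528,.1243,.038],-.027)
p,d,c,M=wframe();cv2.imwrite("pics/w3.png",p[:,:,::-1])
E
```

```text
t 4.5 shift cm [0.35 0.03 0.11] turn [ 0.06  0.5  -0.12] F [-16.9   2.1  10.9] w 0.347
```

View pics/w3.png

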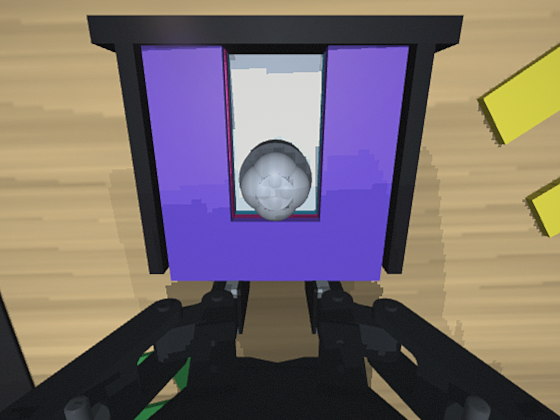

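The plates are home against the fence with a 17 N reaction; the violet front edge is at row 280 and flush. I'll give one more level push, back off, and check the edges.

Emit:
step_arm:
  rows:
    - [[3, 0.1, 0, 0, 0, 0.8, 0], [3, 0.1, 0, 0, 0, 0.2, 0], [3, 0, 0, 0, 0, 0, 0]]

```text
t: 4.85
eef_pos: [0.5245, 0.1247, 0.0389]
tcp_rot: [[1.0, -0.029, 0.004], [-0.029, -1.0, -0.002], [0.004, 0.002, -1.0]]
ft_force: [-26.9, 2.3, 15.3]
gripper_width: 0.353
gripper_force: 13.1
```

Emit:
step_arm:
  rows:
    - [[3, -0.7, 0, 0, 0, -0.6, 0], [3, -1, 0, 0, 0, 0, 0], [3, -1.5, 0, -2, 0, 0, 0], [3, -1, 0, -4, 0, 0, 0], [3, 0, 0, -4, 0, 0, 0], [8.5, 0, 0, -4, 0, 0, 0], [8.5, 0, 0, 0, 0, 0, 0]]

```text
t: 5.55
eef_pos: [0.4888, 0.1261, 0.1836]
tcp_rot: [[0.999, -0.029, 0.016], [-0.029, -1.0, 0.001], [0.016, -0.001, -1.0]]
ft_force: [0.1, -0.2, -1.2]
gripper_width: 0.682
gripper_force: 0.0
```

```bash
python3 - <<'E'
from h import *
p,d,c,M=wframe();np.savez("pics/w4.npz",p=p,d=d,M=M);cv2.imwrite("pics/w4.png",p[:,:,::-1])
hsv=cv2.cvtColor(p,cv2.COLOR_RGB2HSV)
m=cv2.inRange(hsv,(122,110,60),(138,255,255))
for q in("magenta",(150,120,60),(175,255,255)),("cyan",(85,120,60),(98,255,255)):
    k,l,s,ce=cv2.connectedComponentsWithStats(cv2.inRange(hsv,*q[1:]));print(q[0],[list(x) for x in s[1:] if x[4]>8])
k,l,s,ce=cv2.connectedComponentsWithStats(m);i=1+np.argmax(s[1:,4]);x,y,w,h,_=s[i];print(s[i])
m=(l==i)
fe=[(u,np.nonzero(m[:,u])[0].max()+.5) for u in range(x+8,x+w-8,6)]
F=np.array([wcast(c,M,*q,.045)[:2] for q in fe]);a=np.polyfit(F[:,1],F[:,0],1);print("front",F.mean(0),"yaw",-np.arctan(a[0]),"res",np.ptp(F[:,0]-np.polyval(a,F[:,1])))
print(state()["eef_pos"])
E
```

```text
magenta [[np.int32(255), np.int32(64), np.int32(1), np.int32(10), np.int32(10)], [np.int32(255), np.int32(89), np.int32(1), np.int32(11), np.int32(11)]]
cyan [[np.int32(0), np.int32(271), np.int32(19), np.int32(12), np.int32(120)], [np.int32(14), np.int32(273), np.int32(7), np.int32(4), np.int32(12)]]
[ 219   42  116  117 9142]
front [0.53516748 0.12555435] yaw -0.029933180733625296 res 2.220446049250313e-16
[0.48796083 0.12597762 0.1812571 ]
```

View pics/w4.png

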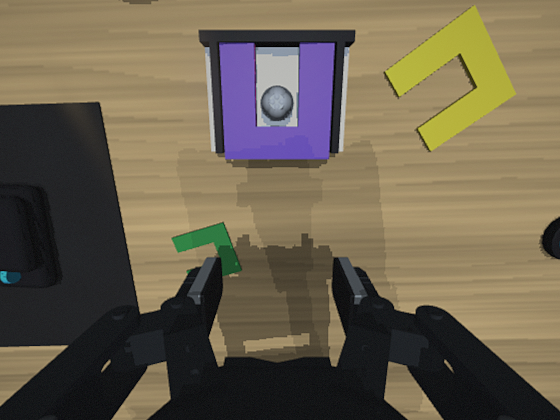

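The stack is flush and home (front edge at row 158). Next, the cap.

Emit:
step_arm:
  rows:
    - [[8.5, 1, 4.4, 0, 0, -0.4, 0], [8.5, 1, 4.4, 0, 0, 0, 0], [8.5, 1, 4.4, 0, 0, 0, 0], [8.5, 1, 4.4, 0, 0, 0, 0], [8.5, 1, 4.4, 0, 0, 0, 0], [8.5, 1, 4.4, 0, 0, 0, 0], [8.5, 1, 4.4, 0, 0, 0, 0], [8.5, 0, 0, 0, 0, 0, 0]]

```text
t: 6.4
eef_pos: [0.5485, -0.1886, 0.1774]
tcp_rot: [[0.999, -0.034, -0.0], [-0.034, -0.999, -0.001], [-0.0, 0.001, -1.0]]
ft_force: [-0.5, 0.4, 0.8]
gripper_width: 0.994
gripper_force: 0.0
```

```bash
python3 - <<'E'
from h import *
f=np.load("pics/w4.npz");p,d,M=f["p"],f["d"],f["M"];c=get_calibration("wrist")
hsv=cv2.cvtColor(p,cv2.COLOR_RGB2HSV)
m=cv2.inRange(hsv,(122,110,60),(138,255,255))
C=[]
for v in range(60,150,10):
    x=np.nonzero(m[v])[0];C.append([(wcast(c,M,x.min()-.5,v,.045)+wcast(c,M,x.max()+.5,v,.045))[:2]/2])
C=np.array(C)[:,0];b=np.polyfit(C[:,0],C[:,1],1);print("axis slope",b[0],"y at .58",np.polyval(b,.58))
g=cv2.inRange(hsv,(0,0,0),(180,110,175));g[:80]=0;g[125:]=0;g[:,257:298][:,[0,-1]]=0;g[:,:258]=0;g[:,297:]=0
k,l,s,ce=cv2.connectedComponentsWithStats(g);print([(list(map(int,s[i])),ce[i].round(1)) for i in range(1,k) if s[i,4]>50])
print("stud",wcast(c,M,277,102,.064))
p,d,c,M=wframe();np.savez("pics/w5.npz",p=p,d=d,M=M)
hsv=cv2.cvtColor(p,cv2.COLOR_RGB2HSV);m=cv2.inRange(hsv,(4,130,60),(14,255,255))
k,l,s,ce=cv2.connectedComponentsWithStats(m);i=1+np.argmax(s[1:,4]);print("cap",s[i],ce[i])
v,u=np.nonzero(l==i);Z=d[v,u];P=np.stack([(u-c["cx"])/c["fx"]*Z,(v-c["cy"])/c["fy"]*Z,Z],-1)@M[:3,:3].T+M[:3,3]
t=P[(P[:,2]>.029)&(P[:,2]<.04)];print(len(t),np.percentile(t,[2,50,98],axis=0),"mid",(np.percentile(t,2,axis=0)+np.percentile(t,98,axis=0))/2)
b=P[P[:,2]<.04];print("all mid",(np.percentile(b,1,axis=0)+np.percentile(b,99,axis=0))/2)
go([.628,-.183,.06],-.029)
E
```

```text
axis slope -0.026751953225907357 y at .58 0.12279413085160848
[([260, 85, 34, 40, 996], array([276.5, 105.6]))]
stud [0.57980285 0.12248063 0.064     ]
cap [ 244   90   50   52 2066] [268.77734753 115.34027106]
1483 [[ 0.61248889 -0.20032219  0.03211185]
 [ 0.62892954 -0.18449967  0.03354985]
 [ 0.64454771 -0.16846438  0.0348983 ]] mid [ 0.6285183  -0.18439329  0.03350507]
all mid [ 0.6281479  -0.18487176  0.01864459]
t 6.45 shift cm [ 8.03 -0.58 11.72] turn [-0.03  0.09 -0.23] F [-0.   0.5 -0.4] w 0.996
```

Emit:
step_arm:
  rows:
    - [[8.5, 4, -0.35, 2, 0, 0, 0], [8.5, 4, -0.35, 2, 0, 0, 0], [8.5, 0, 0, 4, 0, 0, 0], [8.5, 0, 0, 3, 0, 0, 0], [8.5, 0, 0, 0, 0, 0, 0]]

```text
t: 6.95
eef_pos: [0.6261, -0.1772, 0.0643]
tcp_rot: [[1.0, -0.028, -0.008], [-0.028, -1.0, 0.003], [-0.008, -0.003, -1.0]]
ft_force: [-1.1, -0.7, 0.5]
gripper_width: 0.997
gripper_force: 0.0
```

```bash
python3 - <<'E'
from h import *
go([.6285,-.1844,.032],-.029)
E
```

```text
t 6.95 shift cm [0.29 0.72 3.22] turn [-0.17  0.46  0.04] F [-1.1 -0.7  0.5] w 0.997
```

Emit:
step_arm:
  rows:
    - [[8.5, 0.2, 0.6, 1, 0, 0.3, 0], [8.5, 0, 0, 0, 0, 0, 0], [8.5, 0, 0, 0, 0, 0, 0]]

```text
t: 7.25
eef_pos: [0.6305, -0.1858, 0.0605]
tcp_rot: [[1.0, -0.03, 0.007], [-0.03, -1.0, -0.001], [0.007, 0.001, -1.0]]
ft_force: [-0.9, 0.9, 0.6]
gripper_width: 0.996
gripper_force: 0.0
```

```bash
python3 - <<'E'
from h import *
go([.6285,-.1844,.032],-.029)
E
```

```text
t 7.25 shift cm [-0.23 -0.14  2.84] turn [ 0.04 -0.4  -0.05] F [-0.9  0.9  0.6] w 0.996
```

Emit:
step_arm:
  rows:
    - [[8.5, 0, 0, 0, 0, -0.2, 0], [8.5, 0, 0, 0, 0, 0, 0], [8.5, 0, 0, 0, 0, 0, 0], [8.5, 0, 0, 0, 0, 0, 0]]

```text
t: 7.65
eef_pos: [0.6302, -0.1855, 0.0596]
tcp_rot: [[1.0, -0.029, 0.002], [-0.029, -1.0, -0.0], [0.002, 0.0, -1.0]]
ft_force: [-0.2, -0.1, 0.6]
gripper_width: 0.995
gripper_force: 0.0
```

```bash
python3 - <<'E'
from h import *
go([.6285,-.1844,.032],-.029)
E
```

```text
t 7.65 shift cm [-0.18 -0.11  2.76] turn [ 0.01 -0.13 -0.03] F [-0.2 -0.1  0.6] w 0.995
```

Emit:
step_arm:
  rows:
    - [[8.5, -0.2, -0.1, 1.4, 0, -0.1, 0], [8.5, 0, 0, 1.35, 0, 0, 0], [8.5, 0, 0, 0, 0, 0, 0], [8.5, 0, 0, 0, 0, 0, 0], [8.5, 0, 0, 0, 0, 0, 0]]

```text
t: 8.15
eef_pos: [0.6284, -0.1845, 0.0317]
tcp_rot: [[1.0, -0.029, 0.0], [-0.029, -1.0, -0.0], [0.0, 0.0, -1.0]]
ft_force: [-0.3, -0.5, 0.0]
gripper_width: 0.991
gripper_force: 0.0
```

Emit:
step_arm:
  rows:
    - [[2, 0, 0, 0, 0, 0, 0], [2, 0, 0, 0, 0, 0, 0], [2, 0, 0, 0, 0, 0, 0], [2, 0, 0, 0, 0, 0, 0], [2, 0, 0, 0, 0, 0, 0], [2, 0, 0, 0, 0, 0, 0], [2, 0, 0, 0, 0, 0, 0], [2, 0, 0, 0, 0, 0, 0]]
  force: 70

```text
t: 8.95
eef_pos: [0.6285, -0.1845, 0.0324]
tcp_rot: [[1.0, -0.029, 0.001], [-0.029, -1.0, -0.0], [0.001, 0.0, -1.0]]
ft_force: [-1.3, 0.0, 5.5]
gripper_width: 0.397
gripper_force: 69.7
```

Emit:
step_arm:
  rows:
    - [[2, 0, 0, -1.5, 0, 0, 0], [2, 0, 0, -4, 0, 0, 0], [2, 0, 0, -4, 0, 0, 0], [2, 0, 0, -4, 0, 0, 0], [2, 0, 0, 0, 0, 0, 0]]

```text
t: 9.45
eef_pos: [0.63, -0.185, 0.1733]
tcp_rot: [[1.0, -0.029, 0.009], [-0.029, -1.0, -0.004], [0.009, 0.003, -1.0]]
ft_force: [0.3, 0.2, 0.2]
gripper_width: 0.398
gripper_force: 69.6
```

Emit:
step_arm:
  rows:
    - [[2, -0.7, -3.8, 0, 0, 0, 0], [2, -0.7, -3.8, 0, 0, 0, 0], [2, -0.7, -3.8, 0, 0, 0, 0], [2, -0.7, -3.8, 0, 0, 0, 0], [2, -0.7, -3.8, 0, 0, 0, 0], [2, -0.7, -3.8, 0, 0, 0, 0], [2, -0.7, -3.8, 0, 0, 0, 0], [2, -0.8, -4, 0, 0, 0, 0]]

```text
t: 10.25
eef_pos: [0.5797, 0.1245, 0.167]
tcp_rot: [[1.0, -0.03, 0.0], [-0.03, -1.0, -0.0], [0.0, 0.0, -1.0]]
ft_force: [1.0, 0.9, -0.5]
gripper_width: 0.4
gripper_force: 69.7
```

Emit:
step_arm:
  rows:
    - [[2, 0, 0, 0, 0, 0, 0], [2, 0, 0, 0, 0, 0, 0], [2, 0, 0, 0, 0, 0, 0], [2, 0, 0, 0, 0, 0, 0]]

```text
t: 10.65
eef_pos: [0.5805, 0.1221, 0.1668]
tcp_rot: [[1.0, -0.031, 0.0], [-0.031, -1.0, -0.0], [0.0, 0.0, -1.0]]
ft_force: [0.1, 0.1, -1.1]
gripper_width: 0.401
gripper_force: 69.8
```

```bash
python3 - <<'E'
from h import *
go([.580,.1227,.135],-.029)
p,d,c,M=wframe();np.savez("pics/w6.npz",p=p,d=d,M=M);cv2.imwrite("pics/w6.png",p[:,:,::-1])
E
```

```text
t 10.65 shift cm [-0.05 -0.06  3.18] turn [ 0.01 -0.   -0.11] F [ 0.1  0.1 -1.1] w 0.401
```

View pics/w6.png

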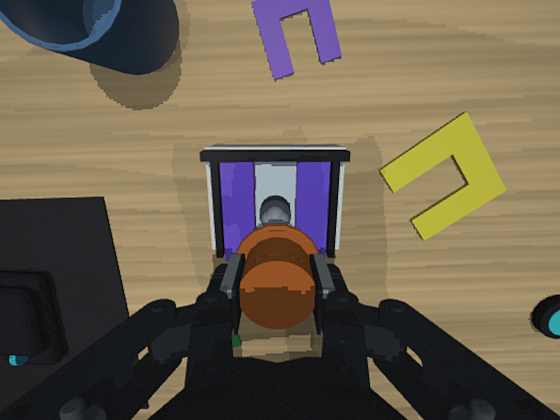

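The cap is gripped upright (barrel centred at column 277), and the stud is visible behind it at about (275,210). Next I'll measure the cap against the stud.

```bash
python3 - <<'E'
from h import *
f=np.load("pics/w6.npz");p,d,M=f["p"],f["d"],f["M"];c=get_calibration("wrist")
hsv=cv2.cvtColor(p,cv2.COLOR_RGB2HSV);m=cv2.inRange(hsv,(3,120,30),(16,255,255))
k,l,s,ce=cv2.connectedComponentsWithStats(m);i=1+np.argmax(s[1:,4]);print(s[i])
v,u=np.nonzero(l==i);Z=d[v,u];P=np.stack([(u-c["cx"])/c["fx"]*Z,(v-c["cy"])/c["fy"]*Z,Z],-1)@M[:3,:3].T+M[:3,3]
print("z hist",np.percentile(P[:,2],[1,10,30,50,70,90,99]).round(4))
zt=np.percentile(P[:,2],70);t=P[abs(P[:,2]-zt)<.003]
print("top",len(t),np.percentile(t,2,axis=0),np.percentile(t,98,axis=0),"mid",(np.percentile(t,1,axis=0)+np.percentile(t,99,axis=0))/2)
A=np.c_[t[:,:2],np.ones(len(t))];print("tilt",np.linalg.lstsq(A,t[:,2],rcond=None)[0])
mv=cv2.inRange(hsv,(122,110,40),(138,255,255));C=[]
for r in range(168,225,6):
    x=np.nonzero(mv[r,210:345])[0]+210;C.append(((wcast(c,M,x.min()-.5,r,.045)+wcast(c,M,x.max()+.5,r,.045))/2)[:2])
C=np.array(C);b=np.polyfit(C[:,0],C[:,1],1);print("axis",b[0],np.polyval(b,.58))
E
```

```text
[ 236  224   83  105 6846]
z hist [0.1372 0.139  0.1586 0.1675 0.168  0.1685 0.1693]
top 4382 [0.56461557 0.10520927 0.16627491] [0.59779212 0.13697775 0.16909758] mid [0.5809475  0.12114748 0.16749622]
tilt [-9.70551486e-03  1.16577744e-04  1.73545141e-01]
axis -0.025964971531007373 0.12281000730526193
```

Emit:
step_arm:
  rows:
    - [[2, -0.05, -0.08, 2, 0, 0, 0.1], [2, 0, 0, 2, 0, 0, 0], [2, 0, 0, 1.9, 0, 0, 0], [2, 0, 0, 0, 0, 0, 0], [2, 0, 0, 0, 0, 0, 0], [2, 0, 0, 0, 0, 0, 0]]

```text
t: 11.3
eef_pos: [0.5803, 0.1237, 0.1087]
tcp_rot: [[0.999, -0.032, 0.001], [-0.032, -0.999, 0.0], [0.001, -0.0, -1.0]]
ft_force: [0.0, 0.3, -0.6]
gripper_width: 0.401
gripper_force: 69.8
```

```bash
python3 - <<'E'
from h import *
go([.580,.1228,.099],-.029)
E
```

```text
t 11.3 shift cm [-0.03  0.09  0.97] turn [-0.01 -0.08 -0.15] F [ 0.   0.3 -0.6] w 0.401
```

Emit:
step_arm:
  rows:
    - [[2, 0, 0.06, 0.4, 0, 0, 0], [2, 0, 0, 0.4, 0, 0, 0], [2, 0, 0, 0.2, 0, 0, 0], [2, 0, 0, 0, 0, 0, 0], [2, 0, 0, 0, 0, 0, 0]]

```text
t: 11.8
eef_pos: [0.5799, 0.1234, 0.0978]
tcp_rot: [[1.0, -0.031, 0.0], [-0.031, -1.0, 0.0], [0.0, -0.0, -1.0]]
ft_force: [0.9, 1.5, 0.3]
gripper_width: 0.397
gripper_force: 69.9
```

Emit:
step_arm:
  rows:
    - [[2, 0, 0, 0.2, 0, 0, 0], [2, 0, 0, 0.2, 0, 0, 0], [2, 0, 0, 0, 0, 0, 0]]

```text
t: 12.1
eef_pos: [0.5802, 0.1236, 0.0944]
tcp_rot: [[1.0, -0.031, 0.001], [-0.031, -1.0, 0.0], [0.001, -0.0, -1.0]]
ft_force: [-0.7, 2.2, 5.5]
gripper_width: 0.398
gripper_force: 70.4
```

Emit:
step_arm:
  rows:
    - [[2, 0, -0.05, 0.2, 0, 0, 0], [2, 0, 0, 0.2, 0, 0, 0], [2, 0, 0, 0.2, 0, 0, 0], [2, 0, 0, 0, 0, 0, 0]]

```text
t: 12.5
eef_pos: [0.5798, 0.1237, 0.0869]
tcp_rot: [[1.0, -0.031, -0.0], [-0.031, -1.0, -0.0], [-0.0, 0.0, -1.0]]
ft_force: [4.2, 0.5, -9.5]
gripper_width: 0.4
gripper_force: 70.4
```

Emit:
step_arm:
  rows:
    - [[2, 0, 0, 0.2, 0, 0, 0], [2, 0, 0, 0.2, 0, 0, 0], [2, 0, 0, 0.2, 0, 0, 0], [2, 0, 0, 0, 0, 0, 0]]

```text
t: 12.9
eef_pos: [0.5795, 0.1238, 0.0816]
tcp_rot: [[1.0, -0.031, -0.001], [-0.031, -1.0, -0.0], [-0.001, 0.0, -1.0]]
ft_force: [-0.2, -0.5, 1.0]
gripper_width: 0.4
gripper_force: 71.3
```

Snapped: 5.5 N push, then a 9.5 N pull downwards. Now squeeze the seat.

Emit:
step_arm:
  rows:
    - [[2, 0, 0, 0.2, 0, 0, 0], [2, 0, 0, 0.2, 0, 0, 0], [2, 0, 0, 0.1, 0, 0, 0], [2, 0, 0, 0, 0, 0, 0]]

```text
t: 13.3
eef_pos: [0.5798, 0.1238, 0.0782]
tcp_rot: [[1.0, -0.031, 0.001], [-0.031, -1.0, -0.0], [0.001, 0.0, -1.0]]
ft_force: [-4.7, -0.2, 17.0]
gripper_width: 0.402
gripper_force: 73.2
```

Emit:
step_arm:
  rows:
    - [[2, 0, 0, 0.1, 0, 0, 0], [2, 0, 0, 0.1, 0, 0, 0], [2, 0, 0, 0, 0, 0, 0], [2, 0, 0, 0, 0, 0, 0]]

```text
t: 13.7
eef_pos: [0.5801, 0.1239, 0.0779]
tcp_rot: [[1.0, -0.031, 0.002], [-0.031, -1.0, 0.0], [0.002, -0.0, -1.0]]
ft_force: [-10.4, -1.3, 35.1]
gripper_width: 0.402
gripper_force: 75.1
```

Emit:
step_arm:
  rows:
    - [[2, 0, 0, -0.1, 0, 0, 0], [2, 0, 0, 0, 0, 0, 0], [2, 0, 0, 0, 0, 0, 0], [2, 0, 0, 0, 0, 0, 0]]

```text
t: 14.1
eef_pos: [0.5799, 0.1238, 0.078]
tcp_rot: [[1.0, -0.031, 0.002], [-0.031, -1.0, -0.0], [0.002, -0.0, -1.0]]
ft_force: [-7.2, -1.8, 26.1]
gripper_width: 0.403
gripper_force: 73.7
```

```bash
python3 - <<'E'
from h import *
p,_,c,M=wframe();q,_=grab_frame("scene")
cv2.imwrite("pics/e.png",np.hstack([cv2.resize(p,(400,300)),cv2.resize(q[120:270,220:420],(400,300))])[:,:,::-1]);go([.58,.1238,.078],-.031)
E
```

```text
t 14.2 shift cm [0.01 0.   0.  ] turn [-0.  -0.1  0. ] F [-7.1 -0.7 25.3] w 0.4
```

View pics/e.png

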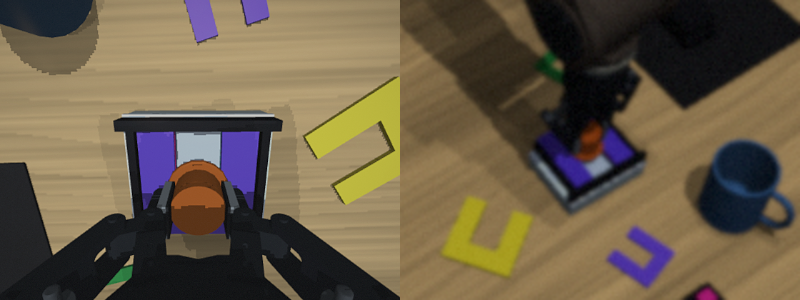

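The cap (orange, at about (197,200) in the left half) is clipped on the stud and held down with 25 N, and the plates are still against the fence. The other things on the desk haven't moved, so I'm handing in.

```bash
python3 -c "
from cell import *
print(sign_off())"
```

```text
the job is handed in; nothing more can be done
None
```

The job is handed in at about 14 s: the three plates are flush against the fence, the cap snapped onto the stud, and the fingers still press it down with about 25 N, about twice the 12 N that takes the seat to its stop.

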